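# Read a motion sensor on a coasting turntable

### The arm

A 7-joint arm with a two-finger parallel gripper is mounted at the origin on the work surface. World frame = base frame: x ahead of the robot, y to its left, z up, the work surface at z = 0. Lengths are in m, angles in rad, forces in N, time in s.
With the tool pointing down it reaches from about 0.4 to 0.9 m from the base axis. Payload 5.6 kg.
Tool frame: the origin (TCP) lies midway between the tips of the shut fingers; the grasp point (between the pads) lies 19 mm behind it (r.hold_point_z is the distance from the TCP to the grasp point, in m); z points along the fingers, y is the line along which they close (so a half turn about z gives the same grasp; the last joint's range is limited). The gripper opens to 92 mm and grips with 3 to 60 N. Pads are 20 mm wide; open, the fingers measure 128 mm over their backs; the gripper's body (75 mm by 189 mm) begins 69 mm behind the grasp point.
Start: joints at [-1.244, 0.468, -0.012, 1.603, 0.006, 1.071, -0.056], TCP at [0.235, 0.606, 0.215] pointing down, gripper open.
Joint ranges: [-2.53, 2.53], [-0.31, 2.02], [-1.57, 1.55], [0.28, 2.44], [-1.29, 4.43], [0.15, 1.84], [-2.92, 2.92]. Speed limits (rad/s): [2.57, 2.57, 3.14, 3.14, 3.14, 3.14, 3.14].

### API

Orientations are given as a 3x3 rotation matrix whose columns are the frame's x, y, z axes.
In Python, from cell import r gives the robot as it stands.
- The arm moves only by the tool drive_tool, never from a script. Its argument "rows" is a list of rows, each an object of numbers: "dx", "dy", "dz": the shift along the tool's x, y, z as a fraction of full scale; "twist": the turn about the tool's z as a fraction of full scale; "claw": the opening, from -1 (shut) to 1 (fully open). A call has 1 to 20 rows; each row shifts and turns the commanded pose from where the row before left it, along the tool's axes as they then stand; what a row does not reach is not made up. Full scale, the value 1, is 0.05 m for a shift and 0.1 rad for a turn. A row lasts 1/10 s, in which the tool goes at most 50 mm and 8.59 degrees, less where a joint would pass 70% of its speed; a pose out of reach is approached as far as the arm can. A call with a number of a shift or a turn outside -1 to 1 is refused whole. A call with a gripper value outside its range is refused whole. The fingers move at their own pace and stop on an object; "newtons" is the grip in N (left out, the last holds). Time passes only in rows, so rows that do not move let the fingers close. It gives the time, the measured TCP pose, the force, the opening and the grip force at its end, in the units of the state.
- r.state(): the state, without advancing time (a new reading comes with each control period).
- r.capture(name): name is "scene" or "top"; returns the picture (480x640x3 uint8, red, green, blue); there is no depth.
- r.camera_info(name): a dict with "fx", "fy", "cx", "cy" (pixels), "rvec" (rotation vector, rad) and "tvec" (3), from world to camera coordinates, as OpenCV has them. Camera axes: x right, y down, z forward; pixel columns grow to the right and rows downward; lengths in m; the calibration is good to about 2 mm. A picture is of the moment at which its call begins. camera_info takes no time and is no camera call.
- r.hand_in(): hands the job in; it is judged then, once.
Trained networks look in the newest picture that a camera, given by its name, has taken for a name from the list of things; names that differ only in an ending like _2 or _b are one class to them, and where a whole thing is asked for, a point or a joint stands for the part that bears it (a point fixed in the world has none). Each returns a list of dicts, best first, with "p" (0 to 1); they miss things now and then, are a little off and sometimes report something else, mostly with a low value. They report only what shows in the picture. A call takes as long as a camera call. They do not tell look-alikes from the thing itself.
- r.trace(camera, label): "region" (480x640 bool, what is visible of it) and "extent" ([left, top, width, height] in pixels, round what is visible of it).
The state is a dict: "t": time; "joint_pos": joint angles; "qvel": joint speeds; "joint_efforts": joint torques, N m; "tool_pos": TCP position; "tool_rot": TCP orientation; "contact_force": force on the tool from outside, world axes, zero at the start; "ft_torque": the same for the moment, N m; "width": finger opening in m; "grip_force": force on a finger pad.
Only numpy, scipy, OpenCV 4.12 (cv2) and the standard library are available. Lean on these libraries where they do the work, as an engineer would, in place of code of your own. Each camera call takes 0.05 s, during which the arm holds its last target. There are 200 camera calls.

### The job

Take the orange reader out of its stand and with its nose push one of the turntable's pegs so that the table coasts anticlockwise (seen from above) by itself at about one turn in seven seconds, never faster than one in three. While it coasts, untouched and still turning faster than one turn in twenty seconds, keep the reader's nose over the yellow-capped sensor, following it round for five seconds without a break, within 2 cm of straight above the cap and 1 to 4 cm higher than it. Then raise the nose to at least 17 cm above the bench, wand upright, and finish while still holding the reader there; push gently, touch the turntable with nothing but the reader, and leave everything else on the bench where it is.

Things in the scene. Friction and masses are not known exactly. Their poses are not given: they have to be found in the camera images.
- platter (a joint): turning angle of the white turntable, rad, positive anticlockwise seen from above, free for many turns. It coasts on a low-friction bearing: nominal inertia of all that turns 0.0105 kg m2 (20 % less to 40 % more), damping 0.0004 N m s/rad, dry friction 0.0004 N m, so at 1 rad/s it loses about 0.08 rad/s each second
- carousel: the turning white disc, 300 mm across, 12 mm thick, about 1 kg; origin on the turning axis at its underside, 33 mm above the bench (top face 45 mm above the bench); z up, x towards the yellow-capped sensor. It carries three black sensor housings and three upright push pegs. Its base is fixed to the bench, elsewhere every time
- cap (a point): centre of the top of the yellow cap (34 mm across) of the sensor to read, 85 mm from the turning axis, 87 mm above the bench. Its black housing is 40 mm radially, 66 mm tangentially; two like it with grey caps stand at 120 and 240 degrees from it, also 85 mm from the axis
- peg_red (a point): top centre of the red push peg, 135 mm from the turning axis, across from the yellow cap (180 degrees round from carousel +x). Two blue pegs alike stand at 60 and 300 degrees from carousel +x, also 135 mm from the axis. Pegs are upright, 16 mm thick, 50 mm tall, tops 95 mm above the bench
- reader: hand-held reader, upright wand 150 mm tall, 0.16 kg (+-20 %): black round nose 32 mm across, 52 mm long at the bottom; above it an orange grip 32 x 32 mm square, from 52 to 150 mm. Origin at the centre of the nose's lower end, z up along the wand, x and y square to the grip's faces. It stands nose down in the stand; lift straight up; grip it across two orange faces about 115 mm up
- nose (a point): centre of the lower end of the reader's nose (same point as the reader's origin)
- stand: grey fixed stand for the reader: an upright open socket 48 x 48 mm outside, 36 x 36 mm inside, rim 55 mm above the bench, inner floor about 6 mm above the bench, on a 90 x 90 x 6 mm foot; origin at the centre of its underside, axes along its sides
- housing_a: bystander: loose black housing 40 x 66 x 42 mm with grey cap on the green mat, origin under its centre
- housing_b: bystander: a second such loose housing on the green mat, origin under its centre
- driver: bystander: red-handled screwdriver lying on the green mat
- tape: bystander: roll of paper tape lying flat, 84 mm across, 24 mm tall, origin under its centre
- jar: bystander: amber jar 60 mm across, 75 mm tall, origin under its centre
- screwbin: bystander: small open blue bin 100 x 140 x 55 mm, origin under its centre
Things that resemble listed ones, but are neither listed nor needed, are in the scene too. What is shaped like the reader but purple or white is not meant.

How it is judged:
By the outcome, as a careful person would: the job done as asked, in the order asked, and still so for the second after the job is handed in, while the arm keeps its last pose, push and grip.
It also fails if it takes over 64 s, if anything falls off the work surface, if the arm or the gripper's body presses on something with over 40 N, if the wrist force passes 120 N, or if a joint passes its speed limit or range.

## Working session

There is one attempt and no reset: what is moved stays moved. The work goes in short steps, Python scripts to look and compute and a tool call to move; the robot and the scene stay as the last step left them, time stands still between calls to the robot, and variables do not carry over. Pictures are saved under pics/ and viewed, at most 10 in all, crops included, and the job is handed in when it is done.

Besides the shell and the picture viewer there is one more tool, called after "Call:" by a JSON object that holds its "op" and its "data", one argument or row to a line. drive_tool: Moves the arm, as the interface text tells. Its arguments: {"type":"object","properties":{"rows":{"type":"array","items":{"type":"object","properties":{"dx":{"type":"number"},"dy":{"type":"number"},"dz":{"type":"number"},"twist":{"type":"number"},"claw":{"type":"number"}}}},"newtons":{"type":"number"}},"required":["rows"]}

```bash
mkdir -p pics; ls; python3 - <<'E'
from cell import r
import cv2
for n in("scene","top"):
    im=r.capture(n); cv2.imwrite(f"pics/{n}0.png",im[:,:,::-1]); print(n,r.camera_info(n))
    for l in("reader","stand","carousel","cap","peg_red"):
        for d in r.trace(n,l)[:4]: print(l,round(d["p"],2),d["extent"])
s=r.state();print(s["t"],s["tool_pos"],s["tool_rot"],s["width"],r.hold_point_z)
E
```

```text
pics
scene {'fx': 539.1293756380587, 'fy': 539.1293756380587, 'cx': 315.9142869226869, 'cy': 237.77074997408425, 'rvec': array([ 1.76415096,  1.95922522, -0.65371786]), 'tvec': array([ 0.07013909, -0.3714863 ,  1.75512433])}
reader 0.98 [238.6, 236.0, 17.8, 43.9]
reader 0.66 [214.5, 196.0, 21.7, 37.6]
reader 0.57 [199.5, 163.9, 16.9, 39.9]
stand 0.72 [208.2, 222.5, 41.9, 34.6]
carousel 0.57 [293.7, 205.9, 118.4, 108.0]
cap 0.72 [295.8, 209.4, 117.8, 103.3]
peg_red 0.72 [293.0, 204.3, 119.7, 109.0]
peg_red 0.28 [214.0, 196.4, 18.8, 33.2]
top {'fx': 465.5686860565076, 'fy': 465.5686860565076, 'cx': 321.10531837448593, 'cy': 239.1384941208882, 'rvec': array([ 2.14966704, -2.06100083,  0.21848836]), 'tvec': array([-0.02832445,  0.5575104 ,  1.17255384])}
reader 0.74 [382.0, 209.3, 20.9, 26.8]
reader 0.56 [409.0, 255.7, 22.8, 16.2]
reader 0.55 [433.3, 304.0, 27.1, 17.2]
stand 0.77 [393.4, 252.1, 41.3, 35.9]
carousel 0.68 [234.4, 187.2, 110.8, 108.3]
cap 0.82 [232.0, 184.2, 113.1, 110.3]
cap 0.22 [409.1, 251.9, 22.8, 25.1]
peg_red 0.81 [233.2, 188.8, 112.0, 105.3]
0.6 [0.23496764 0.60604868 0.21457962] [[-9.32377536e-01  3.61485999e-01  4.51924084e-05]
 [ 3.61486000e-01  9.32377537e-01  2.31171677e-05]
 [-3.37798540e-05  3.78903508e-05 -9.99999999e-01]] 0.09182048539029347 0.0187
```

View pics/scene0.png

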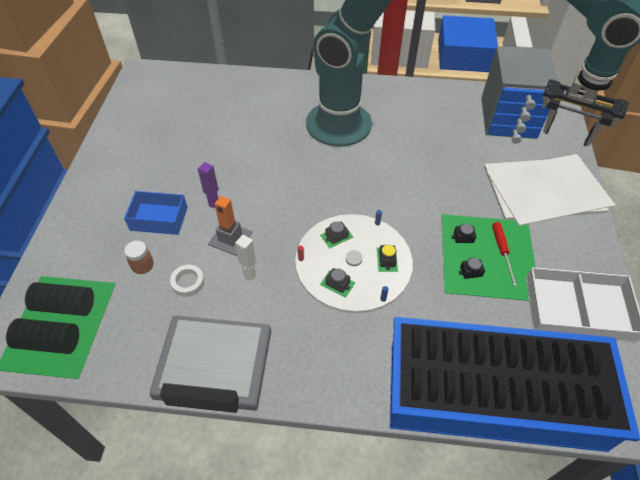

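View pics/top0.png

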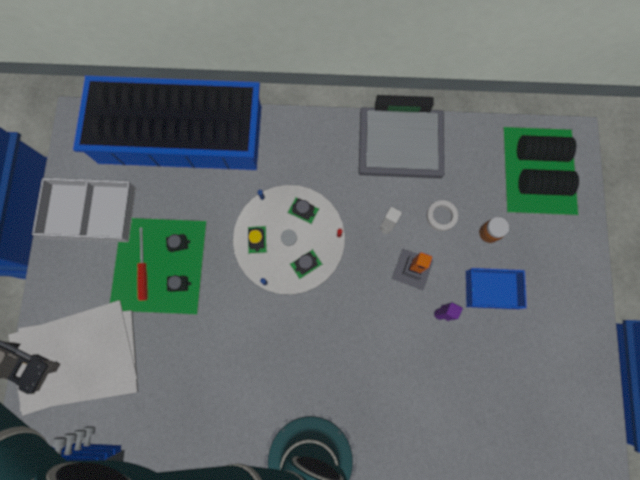

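The scene image shows three wands: orange in the grey stand (225,212; top 420,263), white (246,252; top 391,217) and purple (208,182; top 449,312). I choose the orange one. The turntable is at top (289,240), with the yellow cap at (256,237) and the red peg at (340,233).

```bash
cat > h.py <<'E'
from cell import r
import cv2, numpy as np
def cam(n):
    c=r.camera_info(n); K=np.array([[c["fx"],0,c["cx"]],[0,c["fy"],c["cy"]],[0,0,1]]); R=cv2.Rodrigues(c["rvec"])[0]; return K,R,c["tvec"]
def toplane(n,px,z):
    K,R,t=cam(n); px=np.atleast_2d(px).astype(float)
    d=(R.T@np.linalg.inv(K)@np.c_[px,np.ones(len(px))].T).T; o=-R.T@t
    return (o+d*((z-o[2])/d[:,2])[:,None])[:,:2]
def proj(n,P):
    K,R,t=cam(n); return cv2.projectPoints(np.atleast_2d(P).astype(float),R,t,K,None)[0][:,0]
def hsv(im): return cv2.cvtColor(im,cv2.COLOR_RGB2HSV)
def blob(m,win=None):
    m=m.astype(np.uint8)
    if win: x,y,w,h=win; q=np.zeros_like(m); q[y:y+h,x:x+w]=m[y:y+h,x:x+w]; m=q
    k,l,s,c=cv2.connectedComponentsWithStats(m)
    i=1+np.argmax(s[1:,4]); return l==i,c[i],s[i]
E
python3 - <<'E'
from h import *
W={"top":(215,170,150,140),"scene":(280,195,145,120)}
for n in("top","scene"):
    im=r.capture(n); H=hsv(im); h,s,v=H[...,0].astype(int),H[...,1],H[...,2]
    print(n)
    y,c,_=blob((abs(h-25)<7)&(s>150)&(v>120),W[n]); print("cap",c,toplane(n,c,.087))
    rd,c,_=blob(((h<6)|(h>174))&(s>140),W[n]); print("red",c,toplane(n,c,.075 if n=="scene" else .085))
    wm=((v>190)&(s<25)); w,c,st=blob(wm,W[n]); 
    ct=max(cv2.findContours(w.astype(np.uint8),0,1)[0],key=cv2.contourArea)
    P=toplane(n,cv2.convexHull(ct)[:,0],.045); print("disc",cv2.minEnclosingCircle(P.astype(np.float32)),cv2.fitEllipse(P.astype(np.float32)))
    o,c,st=blob((abs(h-10)<7)&(s>170)&(v>90),(395,235,50,50) if n=="top" else (205,185,40,50)); print("orange",c,st)
    x0,y0=(380,225) if n=="top" else (200,180)
    cv2.imwrite(f"pics/crop_{n}.png",cv2.resize(im[y0:y0+75,x0:x0+75,::-1],(600,600),interpolation=cv2.INTER_CUBIC))
a=cv2.imread("pics/crop_top.png");b=cv2.imread("pics/crop_scene.png")
cv2.imwrite("pics/crops.png",cv2.resize(np.hstack([a,b]),(800,400)))
E
```

```text
top
cap [254.70676692 236.06766917] [[0.55323449 0.16711854]]
red [339.05555556 232.27777778] [[ 0.5729182  -0.05096332]]Traceback (most recent call last):
  File "<stdin>", line 8, in <module>
  File "h.py", line 16, in blob
    i=1+np.argmax(s[1:,4]); return l==i,c[i],s[i]
        ~~~~~~~~~^^^^^^^^^
    return _wrapfunc(a, 'argmax', axis=axis, out=out, **kwds)
    return bound(*args, **kwds)
ValueError: attempt to get argmax of an empty sequence
```

```bash
python3 - <<'E'
from h import *
W={"top":(215,170,150,140),"scene":(280,195,145,120)}
for n in("top","scene"):
    im=r.capture(n); H=hsv(im); h,s,v=H[...,0].astype(int),H[...,1],H[...,2]
    bench=np.median(v[300:320,200:400]); disc=np.percentile(v[W[n][1]:W[n][1]+W[n][3],W[n][0]:W[n][0]+W[n][2]],75)
    print(n,bench,disc)
    y,c,_=blob((abs(h-25)<7)&(s>150)&(v>120),W[n]); print("cap",c,toplane(n,c,.087))
    rd,c,_=blob(((h<6)|(h>174))&(s>140),W[n]); print("red",c,toplane(n,c,.075 if n=="scene" else .085))
    wm=((v>(bench+disc)/2)&(s<40)); w,c,st=blob(wm,W[n]); 
    ct=max(cv2.findContours(w.astype(np.uint8),0,1)[0],key=cv2.contourArea)
    P=toplane(n,cv2.convexHull(ct)[:,0],.045); print("disc",cv2.minEnclosingCircle(P.astype(np.float32)),cv2.fitEllipse(P.astype(np.float32)))
    o,c,st=blob((abs(h-10)<7)&(s>170)&(v>90),(395,235,50,50) if n=="top" else (205,185,40,50)); print("orange",c,st)
    x0,y0=(380,225) if n=="top" else (200,180)
    cv2.imwrite(f"pics/crop_{n}.png",cv2.resize(im[y0:y0+75,x0:x0+75,::-1],(600,600),interpolation=cv2.INTER_CUBIC))
a=cv2.imread("pics/crop_top.png");b=cv2.imread("pics/crop_scene.png")
cv2.imwrite("pics/crops.png",cv2.resize(np.hstack([a,b]),(800,400)))
E
```

```text
top 120.0 159.0
cap [254.77777778 236.        ] [[0.5534215  0.16694765]]
red [339.05555556 232.27777778] [[ 0.5729182  -0.05096332]]
disc ((0.5615956783294678, 0.08330164104700089), 0.14998547732830048) ((0.5615480542182922, 0.08330138772726059), (0.29796990752220154, 0.2986108362674713), 149.9051513671875)
orange [421.13513514 262.4009009 ] [411 253  20  19 222]
scene 164.0 230.0
cap [388.39316239 250.11965812] [[0.55326409 0.16968882]]
red [300. 248.] [[ 0.56119905 -0.05175668]]
disc ((0.5596711039543152, 0.08534775674343109), 0.15001681447029114) ((0.5596561431884766, 0.0852062851190567), (0.2975090742111206, 0.298766165971756), 173.17308044433594)
orange [222.31372549 201.8627451 ] [215 197  15  11 102]
```

View pics/crops.png

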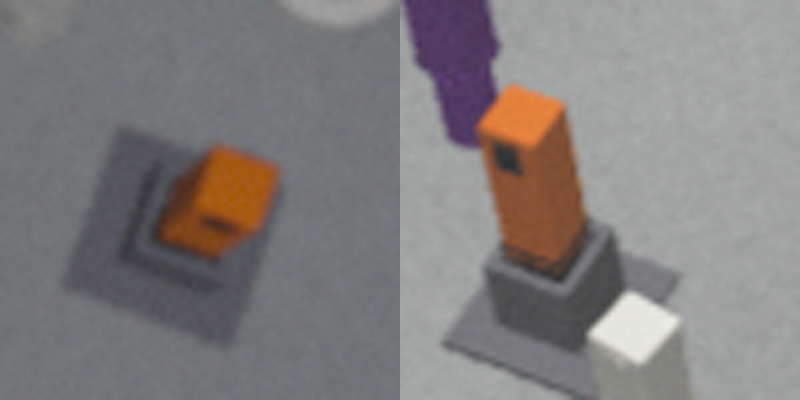

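The crop shows the orange reader upright in the grey stand, top face centred at about top pixel (425,259). The white wand stands beside it at scene (246,245).

```bash
python3 - <<'E'
from h import *
s=75/400
tp=np.array([[218,145],[282,165],[262,222],[200,205]])*s+[380,225]
sc=np.array([[78,130],[112,85],[167,105],[135,150]])*s+[200,180]
for n,q in(("top",tp),("scene",sc)):
    P=toplane(n,q,.156); d=np.roll(P,-1,0)-P; print(n,P.mean(0),np.hypot(*d.T),np.degrees(np.arctan2(d[:,1],d[:,0]))%90)
ft=np.array([[120,125],[228,350],[65,285]])*s+[380,225]
P=toplane("top",ft,.006); print("foot",P,(np.array(P[1])+P[0])/2); d=P[[0,1]]-P[2]; print(np.hypot(*d.T),np.degrees(np.arctan2(d[:,1],d[:,0]))%90)
print("white",toplane("top",[[393,215]],.15),toplane("scene",[[245,240]],.15))
print("purple",toplane("top",[[454,310]],.15))
S=r.state();R=S["tool_rot"];print(S["t"],np.degrees(np.arctan2(R[1,:2],R[0,:2])))
E
```

```text
top [ 0.49758551 -0.25856124] [0.03000078 0.02804569 0.02865506 0.02908533] [74.52295786 70.80699665 76.71316286 73.6345047 ]
scene [ 0.4981344  -0.25149579] [0.03076912 0.02996317 0.03021508 0.03044836] [71.11797342 71.32023356 72.02469422 72.36680146]
foot [[ 0.5530557  -0.22911934]
 [ 0.43926816 -0.28431973]
 [ 0.46886801 -0.20160625]] [ 0.49616193 -0.25671953]
[0.08856939 0.08785028] [71.90226529 70.30973832]
white [[ 0.6071919  -0.18107928]] [[ 0.60494278 -0.17662524]]
purple [[ 0.38023763 -0.32763961]]
0.75 [158.80492149  68.80492157]
```

Call:
{"op": "drive_tool", "data": {
  "rows": [
    {"twist":-0.56,"claw":1},
    {"dx":-0.624,"dy":-0.508},
    {"dx":-0.624,"dy":-0.508},
    {"dx":-0.624,"dy":-0.508},
    {"dx":-0.624,"dy":-0.508},
    {"dx":-0.624,"dy":-0.508},
    {"dx":-0.624,"dy":-0.508},
    {"dx":-0.624,"dy":-0.508},
    {"dx":-0.624,"dy":-0.508},
    {"dx":-0.624,"dy":-0.508},
    {"dx":-0.624,"dy":-0.508},
    {"dx":-0.624,"dy":-0.508},
    {"dx":-0.624,"dy":-0.508}
  ]
}}

```text
invalid input
```

Call:
{"op": "drive_tool", "data": {
  "rows": [
    {"dx":-0.235,"dy":-0.722},
    {"dx":-0.235,"dy":-0.722},
    {"dx":-0.235,"dy":-0.722},
    {"dx":-0.235,"dy":-0.722},
    {"dx":-0.235,"dy":-0.722},
    {"dx":-0.235,"dy":-0.722},
    {"dx":-0.235,"dy":-0.722},
    {"dx":-0.235,"dy":-0.722},
    {"dx":-0.235,"dy":-0.722},
    {"dx":-0.235,"dy":-0.722},
    {"dx":-0.235,"dy":-0.722},
    {"dx":-0.235,"dy":-0.722},
    {},
    {}
  ]
}}

```text
invalid input
```

```bash
cat >> h.py <<'E'
def dtool(P):
    s=r.state(); d=s["tool_rot"].T@(np.array(P)-s["tool_pos"]); return np.round(d/.05,3)
def where():
    s=r.state(); R=s["tool_rot"]; print("t",round(s["t"],2),"tcp",s["tool_pos"].round(4),"yaw y",np.degrees(np.arctan2(R[1,1],R[0,1])).round(2),"F",s["contact_force"].round(2),"w",round(s["width"],4),"g",round(s["grip_force"],1),"q",s["joint_pos"].round(2))
E
python3 -c "
from h import *
where(); print(dtool([.4967,-.2555,.225]))"
```

```text
t 0.75 tcp [0.235  0.606  0.2146] yaw y 68.8 F [0.31 0.   0.45] w 0.0916 g 0.0 q [-1.24  0.47 -0.01  1.6   0.01  1.07 -0.06]
[-11.11  -14.173  -0.208]
```

Call:
{"op": "drive_tool", "data": {
  "rows": [
    {"dx":0,"dy":0,"dz":0,"twist":-0.56,"claw":1}
  ]
}}

```text
t: 0.85
tool_pos: [0.2349, 0.606, 0.2146]
tool_rot: [[-0.951, 0.308, 0.0], [0.308, 0.951, -0.0], [-0.0, 0.0, -1.0]]
contact_force: [-0.9, 0.0, -0.2]
width: 0.092
grip_force: 0.0
```

Call:
{"op": "drive_tool", "data": {
  "rows": [
    {"dx":-0.624,"dy":-0.508,"dz":0,"twist":0,"claw":1},
    {"dx":-0.624,"dy":-0.508,"dz":0,"twist":0,"claw":1},
    {"dx":-0.624,"dy":-0.508,"dz":0,"twist":0,"claw":1},
    {"dx":-0.624,"dy":-0.508,"dz":0,"twist":0,"claw":1},
    {"dx":-0.624,"dy":-0.508,"dz":0,"twist":0,"claw":1},
    {"dx":-0.624,"dy":-0.508,"dz":0,"twist":0,"claw":1},
    {"dx":-0.624,"dy":-0.508,"dz":0,"twist":0,"claw":1},
    {"dx":-0.624,"dy":-0.508,"dz":0,"twist":0,"claw":1},
    {"dx":-0.624,"dy":-0.508,"dz":0,"twist":0,"claw":1},
    {"dx":-0.624,"dy":-0.508,"dz":0,"twist":0,"claw":1},
    {"dx":-0.624,"dy":-0.508,"dz":0,"twist":0,"claw":1},
    {"dx":-0.624,"dy":-0.508,"dz":0,"twist":0,"claw":1}
  ]
}}

```text
t: 2.05
tool_pos: [0.4978, 0.1992, 0.2149]
tool_rot: [[-0.951, 0.309, 0.001], [0.309, 0.951, 0.0], [-0.001, 0.001, -1.0]]
contact_force: [-0.4, 0.4, 0.8]
width: 0.0919
grip_force: 0.0
```

Call:
{"op": "drive_tool", "data": {
  "rows": [
    {"dx":-0.235,"dy":-0.722,"dz":0,"twist":0,"claw":1},
    {"dx":-0.235,"dy":-0.722,"dz":0,"twist":0,"claw":1},
    {"dx":-0.235,"dy":-0.722,"dz":0,"twist":0,"claw":1},
    {"dx":-0.235,"dy":-0.722,"dz":0,"twist":0,"claw":1},
    {"dx":-0.235,"dy":-0.722,"dz":0,"twist":0,"claw":1},
    {"dx":-0.235,"dy":-0.722,"dz":0,"twist":0,"claw":1},
    {"dx":-0.235,"dy":-0.722,"dz":0,"twist":0,"claw":1},
    {"dx":-0.235,"dy":-0.722,"dz":0,"twist":0,"claw":1},
    {"dx":-0.235,"dy":-0.722,"dz":0,"twist":0,"claw":1},
    {"dx":-0.235,"dy":-0.722,"dz":0,"twist":0,"claw":1},
    {"dx":-0.235,"dy":-0.722,"dz":0,"twist":0,"claw":1},
    {"dx":-0.235,"dy":-0.722,"dz":0,"twist":0,"claw":1},
    {"dx":0,"dy":0,"dz":0,"twist":0,"claw":1},
    {"dx":0,"dy":0,"dz":0,"twist":0,"claw":1}
  ]
}}

```text
t: 3.45
tool_pos: [0.497, -0.2555, 0.2145]
tool_rot: [[-0.951, 0.311, -0.0], [0.311, 0.951, 0.0], [0.0, 0.0, -1.0]]
contact_force: [0.3, 0.5, -0.6]
width: 0.0919
grip_force: 0.0
```

```bash
python3 -c "
from h import *
where(); print(dtool([.4967,-.2555,.225]))"
```

```text
t 3.45 tcp [ 0.497  -0.2555  0.2145] yaw y 71.91 F [ 0.31  0.5  -0.63] w 0.0919 g 0.0 q [ 0.07  0.32  0.43  1.85 -0.16  1.    1.82]
[ 0.007 -0.001 -0.211]
```

Call:
{"op": "drive_tool", "data": {
  "rows": [
    {"dx":0,"dy":0,"dz":0.32,"twist":0,"claw":1},
    {"dx":0,"dy":0,"dz":0.32,"twist":0,"claw":1},
    {"dx":0,"dy":0,"dz":0.32,"twist":0,"claw":1},
    {"dx":0,"dy":0,"dz":0.32,"twist":0,"claw":1},
    {"dx":0,"dy":0,"dz":0.32,"twist":0,"claw":1},
    {"dx":0,"dy":0,"dz":0.32,"twist":0,"claw":1},
    {"dx":0,"dy":0,"dz":0.32,"twist":0,"claw":1},
    {"dx":0,"dy":0,"dz":0,"twist":0,"claw":1}
  ]
}}

```text
t: 4.25
tool_pos: [0.4965, -0.2523, 0.1008]
tool_rot: [[-0.952, 0.306, -0.004], [0.306, 0.952, 0.002], [0.004, 0.001, -1.0]]
contact_force: [0.7, -0.5, 0.6]
width: 0.0917
grip_force: 0.0
```

Call:
{"op": "drive_tool", "data": {
  "rows": [
    {"dx":0,"dy":0,"dz":0,"twist":0,"claw":0},
    {"dx":0,"dy":0,"dz":0,"twist":0,"claw":-0.2},
    {"dx":0,"dy":0,"dz":0,"twist":0,"claw":-1},
    {"dx":0,"dy":0,"dz":0,"twist":0,"claw":-1},
    {"dx":0,"dy":0,"dz":0,"twist":0,"claw":-1},
    {"dx":0,"dy":0,"dz":0,"twist":0,"claw":-1},
    {"dx":0,"dy":0,"dz":0,"twist":0,"claw":-1},
    {"dx":0,"dy":0,"dz":0,"twist":0,"claw":-1}
  ],
  "newtons": 25
}}

```text
t: 5.05
tool_pos: [0.4973, -0.2551, 0.1026]
tool_rot: [[-0.951, 0.309, -0.0], [0.309, 0.951, -0.0], [0.0, -0.0, -1.0]]
contact_force: [-0.7, -0.2, 1.0]
width: 0.0319
grip_force: 25.0
```

Call:
{"op": "drive_tool", "data": {
  "rows": [
    {"dx":0,"dy":0,"dz":-0.1,"twist":0,"claw":-1},
    {"dx":0,"dy":0,"dz":-0.2,"twist":0,"claw":-1},
    {"dx":0,"dy":0,"dz":-0.24,"twist":0,"claw":-1},
    {"dx":0,"dy":0,"dz":-0.24,"twist":0,"claw":-1},
    {"dx":0,"dy":0,"dz":-0.24,"twist":0,"claw":-1},
    {"dx":0,"dy":0,"dz":-0.24,"twist":0,"claw":-1},
    {"dx":0,"dy":0,"dz":-0.24,"twist":0,"claw":-1},
    {"dx":0,"dy":0,"dz":-0.24,"twist":0,"claw":-1},
    {"dx":0,"dy":0,"dz":-0.24,"twist":0,"claw":-1},
    {"dx":0,"dy":0,"dz":0,"twist":0,"claw":-1},
    {"dx":0,"dy":0,"dz":0,"twist":0,"claw":-1}
  ]
}}

```text
t: 6.15
tool_pos: [0.4973, -0.2549, 0.2017]
tool_rot: [[-0.951, 0.309, 0.0], [0.309, 0.951, 0.0], [-0.0, 0.0, -1.0]]
contact_force: [-0.2, 0.2, -2.2]
width: 0.0318
grip_force: 25.0
```

```bash
python3 -c "
from h import *
where()
a=r.capture('scene')[150:300,160:310];b=r.capture('top')[190:340,330:480]
cv2.imwrite('pics/lift.png',cv2.resize(np.hstack([a,b])[:,:,::-1],(800,400)))
s=r.state()['tool_pos'];print(proj('scene',[s[0],s[1],s[2]-.0963]))
"
```

```text
t 6.15 tcp [ 0.4973 -0.2549  0.2017] yaw y 72.02 F [-0.22  0.18 -2.21] w 0.0318 g 25.0 q [ 0.07  0.34  0.42  1.87 -0.17  0.97  1.82]
[[224.67926153 214.52755994]]
```

View pics/lift.png

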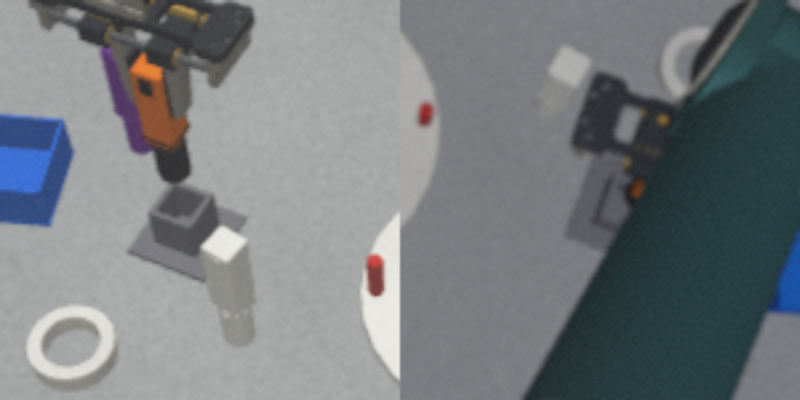

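The reader is held upright with its nose at scene (225,215), which matches the prediction, and the socket is empty. Next I move to the push start behind the red peg.

Call:
{"op": "drive_tool", "data": {
  "rows": [
    {"dx":0.066,"dy":0.521,"dz":0,"twist":0,"claw":-1},
    {"dx":0.066,"dy":0.521,"dz":0,"twist":0,"claw":-1},
    {"dx":0.066,"dy":0.521,"dz":0,"twist":0,"claw":-1},
    {"dx":0.066,"dy":0.521,"dz":0,"twist":0,"claw":-1},
    {"dx":0.066,"dy":0.521,"dz":0,"twist":0,"claw":-1},
    {"dx":0.066,"dy":0.521,"dz":0,"twist":0,"claw":-1},
    {"dx":0.066,"dy":0.521,"dz":0,"twist":0,"claw":-1},
    {"dx":0.066,"dy":0.521,"dz":0,"twist":0,"claw":-1},
    {"dx":0,"dy":0,"dz":0,"twist":0,"claw":-1},
    {"dx":0,"dy":0,"dz":0.2,"twist":0,"claw":-1},
    {"dx":0,"dy":0,"dz":0.2,"twist":0,"claw":-1},
    {"dx":0,"dy":0,"dz":0.2,"twist":0,"claw":-1},
    {"dx":0,"dy":0,"dz":0.2,"twist":0,"claw":-1},
    {"dx":0,"dy":0,"dz":0,"twist":0,"claw":-1},
    {"dx":0,"dy":0,"dz":0,"twist":0,"claw":-1}
  ]
}}

```text
t: 7.75
tool_pos: [0.5364, -0.049, 0.1612]
tool_rot: [[-0.951, 0.309, -0.001], [0.309, 0.951, -0.0], [0.001, -0.0, -1.0]]
contact_force: [1.4, 0.6, -0.9]
width: 0.032
grip_force: 25.0
```

```bash
cat >> h.py <<'E'
C=np.array([.5606,.0843])
def rows(P):  # TCP waypoints (n,3) -> table of dx dy dz
    s=r.state(); R=s["tool_rot"]; P=np.vstack([s["tool_pos"],P]); D=np.round(np.diff(P,axis=0)@R/.05,3); return D
def show(P):
    for k,d in enumerate(rows(P)): print(k,*d)
def capang(n="scene"):
    t=r.state()["t"]; im=r.capture(n); H=hsv(im); h=H[...,0].astype(int)
    m=(abs(h-25)<7)&(H[...,1]>150)&(H[...,2]>120)
    W={"top":(215,170,150,140),"scene":(280,195,145,120)}[n]
    x,c,st=blob(m,W); p=toplane(n,c,.087)[0]-C
    return t,np.degrees(np.arctan2(p[1],p[0])),np.hypot(*p),st[4]
E
python3 - <<'E'
from h import *
where(); s=r.state()["tool_pos"]; d=s[:2]-C; print(np.hypot(*d)); f0=np.arctan2(d[1],d[0]); print(np.degrees(f0)%360)
print(capang("scene"))
a=np.cumsum([3,3,3,3,4,5,6,7,8,9,10,11,12,12.5,12.5,12.5,12.5,5])/135
rho=.135
P=[[*(C+rho*np.array([np.cos(f0+x),np.sin(f0+x)])),.161] for x in a]
P[-1][2]+=.012
e=P[-1]; P+= [[e[0],e[1],e[2]+.018],[e[0],e[1],.2083]]
show(np.array(P))
E
```

```text
t 7.75 tcp [ 0.5364 -0.049   0.1612] yaw y 71.98 F [ 1.35  0.55 -0.91] w 0.032 g 25.0 q [-0.24  0.35  0.33  1.94 -0.14  0.87  1.42]
0.1355142216134214
259.7191314088932
(7.75, np.float64(95.06924153898268), np.float64(0.08582470166973755), np.int32(117))
0 -0.052 0.015 0.013
1 -0.059 0.01 0.0
2 -0.059 0.011 0.0
3 -0.059 0.013 0.0
4 -0.078 0.019 0.0
5 -0.096 0.027 0.0
6 -0.114 0.037 0.0
7 -0.131 0.049 0.0
8 -0.146 0.065 0.0
9 -0.16 0.083 0.0
10 -0.17 0.104 0.0
11 -0.178 0.129 0.0
12 -0.182 0.157 0.0
13 -0.173 0.18 0.0
14 -0.156 0.195 0.0
15 -0.137 0.209 0.0
16 -0.118 0.221 0.0
17 -0.041 0.091 -0.24
18 -0.0 -0.0 -0.36
19 -0.0 -0.0 -0.346
```

Call:
{"op": "drive_tool", "data": {
  "rows": [
    {"dx":-0.055,"dy":0.015,"dz":0,"twist":0,"claw":-1},
    {"dx":-0.06,"dy":0.01,"dz":0,"twist":0,"claw":-1},
    {"dx":-0.06,"dy":0.01,"dz":0,"twist":0,"claw":-1},
    {"dx":-0.06,"dy":0.013,"dz":0,"twist":0,"claw":-1},
    {"dx":-0.078,"dy":0.019,"dz":0,"twist":0,"claw":-1},
    {"dx":-0.096,"dy":0.027,"dz":0,"twist":0,"claw":-1},
    {"dx":-0.114,"dy":0.037,"dz":0,"twist":0,"claw":-1},
    {"dx":-0.131,"dy":0.049,"dz":0,"twist":0,"claw":-1},
    {"dx":-0.146,"dy":0.065,"dz":0,"twist":0,"claw":-1},
    {"dx":-0.16,"dy":0.083,"dz":0,"twist":0,"claw":-1},
    {"dx":-0.17,"dy":0.104,"dz":0,"twist":0,"claw":-1},
    {"dx":-0.178,"dy":0.129,"dz":0,"twist":0,"claw":-1},
    {"dx":-0.182,"dy":0.157,"dz":0,"twist":0,"claw":-1},
    {"dx":-0.173,"dy":0.18,"dz":0,"twist":0,"claw":-1},
    {"dx":-0.156,"dy":0.195,"dz":0,"twist":0,"claw":-1},
    {"dx":-0.137,"dy":0.209,"dz":0,"twist":0,"claw":-1},
    {"dx":-0.118,"dy":0.221,"dz":0,"twist":0,"claw":-1},
    {"dx":-0.041,"dy":0.091,"dz":-0.24,"twist":0,"claw":-1},
    {"dx":0,"dy":0,"dz":-0.36,"twist":0,"claw":-1},
    {"dx":0,"dy":0,"dz":-0.34,"twist":0,"claw":-1}
  ]
}}

```text
t: 9.8
tool_pos: [0.6622, -0.0042, 0.2099]
tool_rot: [[-0.951, 0.308, 0.0], [0.308, 0.951, -0.0], [-0.0, -0.0, -1.0]]
contact_force: [0.4, 0.9, -1.5]
width: 0.0319
grip_force: 25.0
```

```bash
python3 - <<'E'
from h import *
where(); A=[]
for n in("scene","top","scene","top","scene"):
    try: A.append((n,)+tuple(np.round(capang(n),3)))
    except Exception as e: A.append((n,"none"))
print(*A,sep="\n")
E
```

```text
t 9.8 tcp [ 0.6622 -0.0042  0.2099] yaw y 72.04 F [ 0.45  0.87 -1.52] w 0.0319 g 25.0 q [-0.27  0.5   0.32  1.59 -0.17  1.08  1.35]
('scene', np.float64(9.8), np.float64(161.508), np.float64(0.084), np.float64(94.0))
('top', 'none')
('scene', np.float64(9.9), np.float64(164.569), np.float64(0.084), np.float64(68.0))
('top', 'none')
('scene', np.float64(10.0), np.float64(166.711), np.float64(0.084), np.float64(34.0))
```

```bash
cat >> h.py <<'E'
def redang():
    t=r.state()["t"]; im=r.capture("scene"); H=hsv(im); h=H[...,0].astype(int)
    out={}
    for k,m,q,rho,off in(("red",((h<6)|(h>174))&(H[...,1]>120)&(H[...,2]>60),.067,.135,180),("cap",(abs(h-25)<7)&(H[...,1]>150)&(H[...,2]>120),.087,.085,0)):
        try:
            x,c,st=blob(m,(280,195,145,120)); p=toplane("scene",c,q)[0]-C
            out[k]=(round(float(np.degrees(np.arctan2(p[1],p[0])))-off)%360+0 , round((np.degrees(np.arctan2(p[1],p[0]))-off)%360,1), round(float(np.hypot(*p)),3), int(st[4]))[1:]
        except Exception: pass
    return round(t,2),out
E
python3 - <<'E'
from h import *
im=cv2.imread("pics/scene0.png")[:,:,::-1]
print(redang())
for zz in(.06,.065,.07): 
    p=toplane("scene",[300,248],zz)[0]-C; print(zz,np.degrees(np.arctan2(p[1],p[0]))-180,np.hypot(*p))
e=C+.085*np.array([np.cos(np.radians(245)),np.sin(np.radians(245))]); s=r.state()["tool_pos"]
show(np.linspace(s,[*e,.2083],9)[1:])
E
```

```text
(10.05, {'red': (np.float64(176.5), 0.132, 72), 'cap': (np.float64(167.7), 0.082, 23)})
0.06 -274.1877101955507 0.13811679988449033
0.065 -272.72283225117724 0.137339311618536
0.07 -271.2422548503729 0.13665258486602558
0 0.334 -0.078 -0.001
1 0.334 -0.078 -0.001
2 0.334 -0.078 -0.001
3 0.334 -0.078 -0.001
4 0.334 -0.078 -0.001
5 0.334 -0.078 -0.001
6 0.334 -0.078 -0.001
7 0.334 -0.078 -0.001
```

Call:
{"op": "drive_tool", "data": {
  "rows": [
    {"dx":0.334,"dy":-0.078,"dz":0,"twist":0,"claw":-1},
    {"dx":0.334,"dy":-0.078,"dz":0,"twist":0,"claw":-1},
    {"dx":0.334,"dy":-0.078,"dz":0,"twist":0,"claw":-1},
    {"dx":0.334,"dy":-0.078,"dz":0,"twist":0,"claw":-1},
    {"dx":0.334,"dy":-0.078,"dz":0,"twist":0,"claw":-1},
    {"dx":0.334,"dy":-0.078,"dz":0,"twist":0,"claw":-1},
    {"dx":0.334,"dy":-0.078,"dz":0,"twist":0,"claw":-1},
    {"dx":0.334,"dy":-0.078,"dz":0,"twist":0,"claw":-1}
  ]
}}

```text
t: 10.9
tool_pos: [0.524, 0.007, 0.2078]
tool_rot: [[-0.951, 0.309, -0.002], [0.309, 0.951, -0.0], [0.001, -0.001, -1.0]]
contact_force: [0.8, -0.4, -1.1]
width: 0.0316
grip_force: 25.0
```

```bash
python3 - <<'E'
from h import *
where(); print(redang()); im=r.capture("scene"); cv2.imwrite("pics/f1.png",cv2.resize(im[140:340,250:450,::-1],(600,600))); print(redang())
E
```

```text
t 10.9 tcp [0.524  0.007  0.2078] yaw y 72.01 F [ 0.78 -0.36 -1.1 ] w 0.0316 g 25.0 q [-0.35  0.26  0.32  1.93 -0.1   0.96  1.28]
(10.9, {'red': (np.float64(220.4), 0.133, 74), 'cap': (np.float64(217.7), 0.082, 85)})
(11.0, {'red': (np.float64(225.0), 0.134, 73), 'cap': (np.float64(221.2), 0.081, 72)})
```

View pics/f1.png

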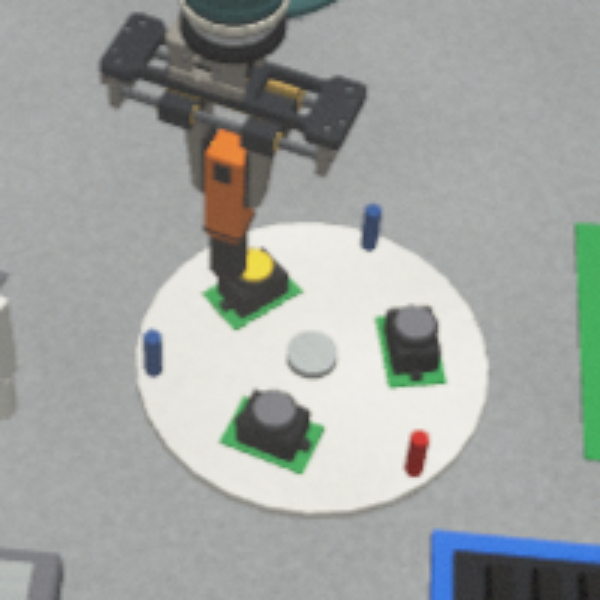

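The picture shows the cap about 3 cm behind the nose on its way round; speed is about 0.92 rad/s. Now I start following it.

```bash
cat >> h.py <<'E'
def follow(a0,w0,dec,n=20,z=.2083,blend=5):
    s=r.state()["tool_pos"]; d=s[:2]-C; b0=np.degrees(np.arctan2(d[1],d[0]))%360; off=(b0-a0+180)%360-180; ro=np.hypot(*d)-.085
    P=[]
    for i in range(1,n+1):
        t=.1*i; k=max(0,1-i/blend); a=np.radians(a0+w0*t-dec*t*t/2+k*off); P.append([*(C+(.085+k*ro)*np.array([np.cos(a),np.sin(a)])),z])
    print("t",r.state()["t"],"nose",b0,"off",off,ro,"end",np.degrees(a)%360); show(np.array(P))
E
python3 -c "
from h import *
follow(226.8,51,4.1)"
```

```text
t 11.05 nose 244.98503918375675 off 18.185039183756743 0.00020640080114441017 end 320.6
0 -0.043 -0.004 -0.002
1 -0.042 -0.003 -0.0
2 -0.04 -0.002 -0.0
3 -0.039 -0.001 -0.0
4 -0.038 0.0 -0.0
5 -0.144 0.006 -0.0
6 -0.142 0.018 -0.0
7 -0.139 0.029 -0.0
8 -0.135 0.04 -0.0
9 -0.13 0.051 -0.0
10 -0.124 0.061 -0.0
11 -0.118 0.07 -0.0
12 -0.111 0.079 -0.0
13 -0.103 0.086 -0.0
14 -0.095 0.094 -0.0
15 -0.087 0.1 -0.0
16 -0.078 0.105 -0.0
17 -0.069 0.11 -0.0
18 -0.06 0.114 -0.0
19 -0.051 0.117 -0.0
```

Call:
{"op": "drive_tool", "data": {
  "rows": [
    {"dx":-0.043,"dy":-0.004,"dz":0,"twist":0,"claw":-1},
    {"dx":-0.042,"dy":-0.003,"dz":0,"twist":0,"claw":-1},
    {"dx":-0.04,"dy":-0.002,"dz":0,"twist":0,"claw":-1},
    {"dx":-0.039,"dy":-0.001,"dz":0,"twist":0,"claw":-1},
    {"dx":-0.038,"dy":0,"dz":0,"twist":0,"claw":-1},
    {"dx":-0.144,"dy":0.006,"dz":0,"twist":0,"claw":-1},
    {"dx":-0.142,"dy":0.018,"dz":0,"twist":0,"claw":-1},
    {"dx":-0.139,"dy":0.029,"dz":0,"twist":0,"claw":-1},
    {"dx":-0.135,"dy":0.04,"dz":0,"twist":0,"claw":-1},
    {"dx":-0.13,"dy":0.051,"dz":0,"twist":0,"claw":-1},
    {"dx":-0.124,"dy":0.061,"dz":0,"twist":0,"claw":-1},
    {"dx":-0.118,"dy":0.07,"dz":0,"twist":0,"claw":-1},
    {"dx":-0.111,"dy":0.079,"dz":0,"twist":0,"claw":-1},
    {"dx":-0.103,"dy":0.086,"dz":0,"twist":0,"claw":-1},
    {"dx":-0.095,"dy":0.094,"dz":0,"twist":0,"claw":-1}
  ]
}}

```text
t: 12.55
tool_pos: [0.6026, 0.01, 0.2086]
tool_rot: [[-0.951, 0.309, -0.0], [0.309, 0.951, 0.0], [0.0, 0.0, -1.0]]
contact_force: [-0.5, -0.1, -1.7]
width: 0.0316
grip_force: 25.0
```

```bash
python3 - <<'E'
from h import *
where(); print(redang()); im=r.capture("scene"); cv2.imwrite("pics/f2.png",cv2.resize(im[140:340,250:450,::-1],(600,600)))
print(r.state()["t"])
for w in (47,45):
  print("model ang now",226.8+51*1.6-4.1*1.28); break
E
```

```text
t 12.55 tcp [0.6026 0.01   0.2086] yaw y 72.02 F [-0.51 -0.13 -1.68] w 0.0316 g 25.0 q [-0.32  0.4   0.32  1.75 -0.14  1.02  1.31]
(12.55, {'red': (np.float64(296.7), 0.138, 70), 'cap': (np.float64(299.1), 0.087, 70)})
12.65
model ang now 303.15200000000004
```

View pics/f2.png

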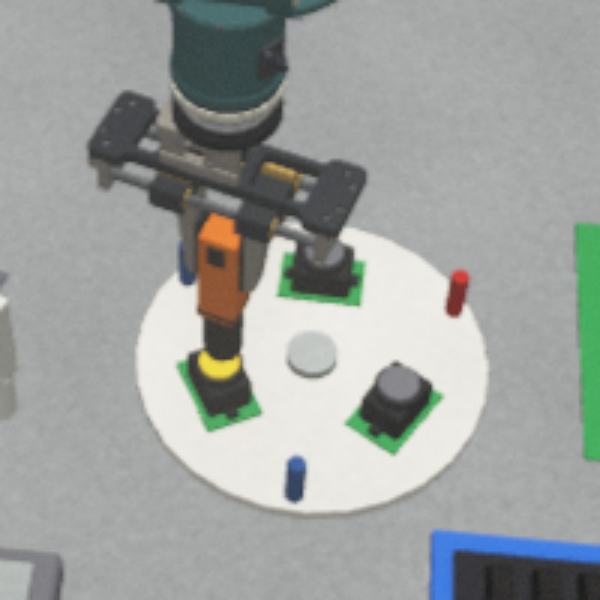

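The nose sits right above the yellow cap at crop pixel (220,365), and the model agrees, so I keep following.

```bash
python3 -c "
from h import *
follow(302.8,44.6,4.0,15,blend=3)"
```

```text
t 12.65 nose 299.7622481903678 off -3.037751809632198 4.029241718049581e-05 end 5.2000000000000455
0 -0.103 0.125 0.004
1 -0.09 0.133 0.0
2 -0.076 0.14 0.0
3 -0.052 0.117 0.0
4 -0.043 0.12 0.0
5 -0.033 0.121 0.0
6 -0.024 0.122 0.0
7 -0.015 0.122 0.0
8 -0.006 0.122 0.0
9 0.003 0.121 0.0
10 0.011 0.119 0.0
11 0.019 0.117 0.0
12 0.027 0.114 0.0
13 0.035 0.111 0.0
14 0.042 0.107 0.0
```

Call:
{"op": "drive_tool", "data": {
  "rows": [
    {"dx":-0.103,"dy":0.125,"dz":0,"twist":0,"claw":-1},
    {"dx":-0.09,"dy":0.133,"dz":0,"twist":0,"claw":-1},
    {"dx":-0.076,"dy":0.14,"dz":0,"twist":0,"claw":-1},
    {"dx":-0.052,"dy":0.117,"dz":0,"twist":0,"claw":-1},
    {"dx":-0.043,"dy":0.12,"dz":0,"twist":0,"claw":-1},
    {"dx":-0.033,"dy":0.121,"dz":0,"twist":0,"claw":-1},
    {"dx":-0.024,"dy":0.122,"dz":0,"twist":0,"claw":-1},
    {"dx":-0.015,"dy":0.122,"dz":0,"twist":0,"claw":-1},
    {"dx":-0.006,"dy":0.122,"dz":0,"twist":0,"claw":-1},
    {"dx":0.003,"dy":0.121,"dz":0,"twist":0,"claw":-1},
    {"dx":0.011,"dy":0.119,"dz":0,"twist":0,"claw":-1},
    {"dx":0.019,"dy":0.117,"dz":0,"twist":0,"claw":-1},
    {"dx":0.027,"dy":0.114,"dz":0,"twist":0,"claw":-1},
    {"dx":0.035,"dy":0.111,"dz":0,"twist":0,"claw":-1},
    {"dx":0.042,"dy":0.107,"dz":0,"twist":0,"claw":-1}
  ]
}}

```text
t: 14.15
tool_pos: [0.6445, 0.0916, 0.2086]
tool_rot: [[-0.951, 0.309, 0.0], [0.309, 0.951, 0.0], [-0.0, 0.0, -1.0]]
contact_force: [-0.3, 0.4, -1.2]
width: 0.032
grip_force: 25.0
```

```bash
python3 - <<'E'
from h import *
where(); print(redang()); im=r.capture("scene"); cv2.imwrite("pics/f3.png",cv2.resize(im[140:340,250:450,::-1],(600,600)))
E
```

```text
t 14.15 tcp [0.6445 0.0916 0.2086] yaw y 72.02 F [-0.31  0.4  -1.17] w 0.032 g 25.0 q [-0.41  0.48  0.3   1.62 -0.16  1.06  1.19]
(14.15, {'cap': (np.float64(1.9), 0.089, 106)})
```

View pics/f3.png

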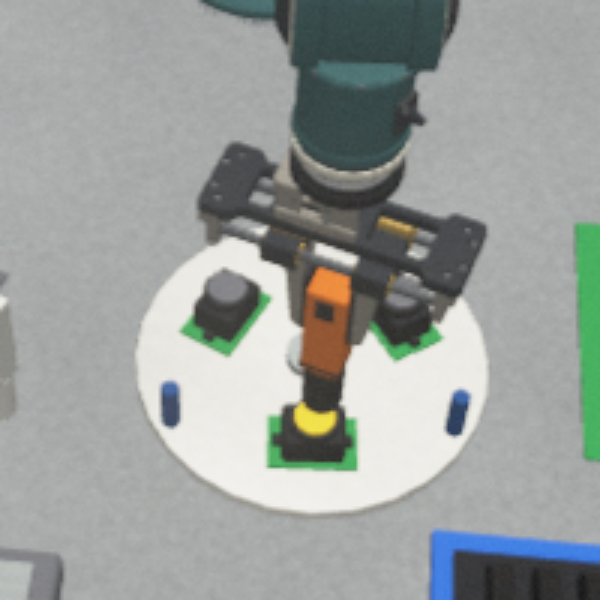

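The cap is at crop (316,418), about 3° behind the nose, well inside tolerance. I slow the model slightly.

```bash
python3 -c "
from h import *
follow(5.6,36.3,4.4,14,blend=4)"
```

```text
t 14.25 nose 5.584395524090383 off -0.015604475909611892 -0.0008538476627141939 end 52.10800000000001
0 0.042 0.098 0.005
1 0.047 0.094 0.0
2 0.052 0.09 0.0
3 0.057 0.086 0.0
4 0.065 0.079 0.0
5 0.068 0.074 0.0
6 0.072 0.069 0.0
7 0.074 0.064 0.0
8 0.077 0.058 0.0
9 0.079 0.053 0.0
10 0.081 0.048 0.0
11 0.082 0.043 0.0
12 0.083 0.038 0.0
13 0.084 0.033 0.0
```

Call:
{"op": "drive_tool", "data": {
  "rows": [
    {"dx":0.042,"dy":0.098,"dz":0,"twist":0,"claw":-1},
    {"dx":0.047,"dy":0.094,"dz":0,"twist":0,"claw":-1},
    {"dx":0.052,"dy":0.09,"dz":0,"twist":0,"claw":-1},
    {"dx":0.057,"dy":0.086,"dz":0,"twist":0,"claw":-1},
    {"dx":0.065,"dy":0.079,"dz":0,"twist":0,"claw":-1},
    {"dx":0.068,"dy":0.074,"dz":0,"twist":0,"claw":-1},
    {"dx":0.072,"dy":0.069,"dz":0,"twist":0,"claw":-1},
    {"dx":0.074,"dy":0.064,"dz":0,"twist":0,"claw":-1},
    {"dx":0.077,"dy":0.058,"dz":0,"twist":0,"claw":-1},
    {"dx":0.079,"dy":0.053,"dz":0,"twist":0,"claw":-1},
    {"dx":0.081,"dy":0.048,"dz":0,"twist":0,"claw":-1},
    {"dx":0.082,"dy":0.043,"dz":0,"twist":0,"claw":-1},
    {"dx":0.083,"dy":0.038,"dz":0,"twist":0,"claw":-1},
    {"dx":0.084,"dy":0.033,"dz":0,"twist":0,"claw":-1}
  ]
}}

```text
t: 15.65
tool_pos: [0.6127, 0.1503, 0.2086]
tool_rot: [[-0.951, 0.309, 0.0], [0.309, 0.951, 0.0], [0.0, 0.0, -1.0]]
contact_force: [-0.6, 0.4, -2.6]
width: 0.032
grip_force: 25.0
```

```bash
python3 - <<'E'
from h import *
where(); a=redang(); print(a); m=a[1].get("cap",(51.5,))[0]
print(m); follow((51.9+m)/2+1.5,31,4.1,16,blend=4)
E
```

```text
t 15.65 tcp [0.6127 0.1503 0.2086] yaw y 72.02 F [-0.64  0.36 -2.61] w 0.032 g 25.0 q [-0.51  0.44  0.29  1.67 -0.14  1.04  1.08]
(15.65, {'red': (np.float64(56.3), 0.137, 70), 'cap': (np.float64(55.0), 0.091, 71)})
55.0
t 15.7 nose 52.27869011600509 off -2.6713098839949225 -0.0006820791172740259 end 99.30200000000002
0 0.104 0.037 0.006
1 0.105 0.03 0.0
2 0.106 0.023 0.0
3 0.106 0.016 0.0
4 0.086 0.005 0.0
5 0.085 0.001 0.0
6 0.084 -0.003 0.0
7 0.083 -0.007 0.0
8 0.081 -0.011 0.0
9 0.079 -0.015 0.0
10 0.077 -0.018 0.0
11 0.075 -0.021 0.0
12 0.073 -0.024 0.0
13 0.071 -0.027 0.0
14 0.068 -0.03 0.0
15 0.066 -0.032 0.0
```

Call:
{"op": "drive_tool", "data": {
  "rows": [
    {"dx":0.116,"dy":0.037,"dz":0,"twist":0,"claw":-1},
    {"dx":0.117,"dy":0.03,"dz":0,"twist":0,"claw":-1},
    {"dx":0.118,"dy":0.023,"dz":0,"twist":0,"claw":-1},
    {"dx":0.118,"dy":0.014,"dz":0,"twist":0,"claw":-1},
    {"dx":0.087,"dy":0.004,"dz":0,"twist":0,"claw":-1},
    {"dx":0.086,"dy":0,"dz":0,"twist":0,"claw":-1},
    {"dx":0.085,"dy":-0.005,"dz":0,"twist":0,"claw":-1},
    {"dx":0.084,"dy":-0.009,"dz":0,"twist":0,"claw":-1},
    {"dx":0.082,"dy":-0.013,"dz":0,"twist":0,"claw":-1},
    {"dx":0.08,"dy":-0.017,"dz":0,"twist":0,"claw":-1},
    {"dx":0.077,"dy":-0.02,"dz":0,"twist":0,"claw":-1},
    {"dx":0.075,"dy":-0.023,"dz":0,"twist":0,"claw":-1},
    {"dx":0.073,"dy":-0.026,"dz":0,"twist":0,"claw":-1},
    {"dx":0.071,"dy":-0.028,"dz":0,"twist":0,"claw":-1},
    {"dx":0.068,"dy":-0.03,"dz":0,"twist":0,"claw":-1}
  ]
}}

```text
t: 17.2
tool_pos: [0.5482, 0.1676, 0.2086]
tool_rot: [[-0.951, 0.309, 0.0], [0.309, 0.951, 0.0], [-0.0, 0.0, -1.0]]
contact_force: [-0.2, -0.6, -1.3]
width: 0.0318
grip_force: 25.0
```

```bash
python3 - <<'E'
from h import *
where(); print(redang()); d=r.state()["tool_pos"][:2]-C; print(np.degrees(np.arctan2(d[1],d[0])),np.hypot(*d))
E
```

```text
t 17.2 tcp [0.5482 0.1676 0.2086] yaw y 72.01 F [-0.2  -0.58 -1.27] w 0.0318 g 25.0 q [-0.58  0.35  0.28  1.82 -0.11  0.99  1.  ]
(17.2, {'red': (np.float64(107.7), 0.134, 62), 'cap': (np.float64(106.4), 0.078, 39)})
98.84660210829843 0.08429583057824584
```

The nose is lagging by about 8° (12 mm), still inside tolerance. I catch up and follow a bit longer for margin, then raise.

```bash
python3 -c "
from h import *
follow(108.8,29.5,3.8,12,blend=4)"
```

```text
t 17.25 nose 98.84660210829843 off -9.95339789170157 -0.0007041694217541639 end 141.464
0 0.141 -0.076 0.006
1 0.132 -0.088 0.0
2 0.123 -0.099 0.0
3 0.112 -0.11 0.0
4 0.053 -0.063 0.0
5 0.05 -0.064 0.0
6 0.046 -0.066 0.0
7 0.042 -0.067 0.0
8 0.038 -0.068 0.0
9 0.035 -0.068 0.0
10 0.031 -0.069 0.0
11 0.028 -0.069 0.0
```

Call:
{"op": "drive_tool", "data": {
  "rows": [
    {"dx":0.141,"dy":-0.076,"dz":0,"twist":0,"claw":-1},
    {"dx":0.132,"dy":-0.088,"dz":0,"twist":0,"claw":-1},
    {"dx":0.123,"dy":-0.099,"dz":0,"twist":0,"claw":-1},
    {"dx":0.112,"dy":-0.11,"dz":0,"twist":0,"claw":-1},
    {"dx":0.053,"dy":-0.063,"dz":0,"twist":0,"claw":-1},
    {"dx":0.05,"dy":-0.064,"dz":0,"twist":0,"claw":-1},
    {"dx":0.046,"dy":-0.066,"dz":0,"twist":0,"claw":-1},
    {"dx":0.042,"dy":-0.067,"dz":0,"twist":0,"claw":-1},
    {"dx":0.038,"dy":-0.068,"dz":0,"twist":0,"claw":-1},
    {"dx":0.035,"dy":-0.068,"dz":0,"twist":0,"claw":-1}
  ]
}}

```text
t: 18.25
tool_pos: [0.4997, 0.1428, 0.2086]
tool_rot: [[-0.951, 0.309, 0.0], [0.309, 0.951, -0.0], [-0.0, -0.0, -1.0]]
contact_force: [-0.1, 0.5, -2.5]
width: 0.0319
grip_force: 25.0
```

```bash
python3 - <<'E'
from h import *
where(); print(redang()); d=r.state()["tool_pos"][:2]-C; print(np.degrees(np.arctan2(d[1],d[0])),np.hypot(*d)); im=r.capture("scene"); cv2.imwrite("pics/f4.png",cv2.resize(im[140:340,250:450,::-1],(600,600)))
E
```

```text
t 18.25 tcp [0.4997 0.1428 0.2086] yaw y 72.02 F [-0.14  0.51 -2.51] w 0.0319 g 25.0 q [-0.58  0.25  0.28  1.94 -0.09  0.96  1.  ]
(18.25, {'red': (np.float64(140.1), 0.132, 68), 'cap': (np.float64(139.0), 0.081, 77)})
136.5789930583511 0.0843461709143625
```

View pics/f4.png

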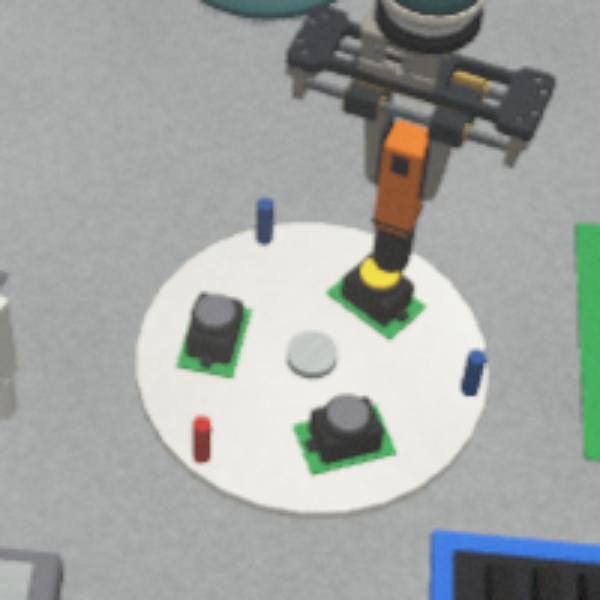

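The nose is over the cap at crop (380,272), about 4° behind, and has followed it for roughly 7 s. Now I raise it.

Call:
{"op": "drive_tool", "data": {
  "rows": [
    {"dx":0,"dy":0,"dz":-0.2,"twist":0,"claw":-1},
    {"dx":0,"dy":0,"dz":-0.35,"twist":0,"claw":-1},
    {"dx":0,"dy":0,"dz":-0.4,"twist":0,"claw":-1},
    {"dx":0,"dy":0,"dz":-0.4,"twist":0,"claw":-1},
    {"dx":0,"dy":0,"dz":-0.35,"twist":0,"claw":-1},
    {"dx":0,"dy":0,"dz":-0.2,"twist":0,"claw":-1},
    {"dx":0,"dy":0,"dz":0,"twist":0,"claw":-1},
    {"dx":0,"dy":0,"dz":0,"twist":0,"claw":-1},
    {"dx":0,"dy":0,"dz":0,"twist":0,"claw":-1},
    {"dx":0,"dy":0,"dz":0,"twist":0,"claw":-1}
  ]
}}

```text
t: 19.35
tool_pos: [0.4995, 0.1429, 0.3027]
tool_rot: [[-0.951, 0.309, -0.002], [0.309, 0.951, -0.001], [0.001, -0.001, -1.0]]
contact_force: [0.5, 0.1, -1.6]
width: 0.0317
grip_force: 25.0
```

```bash
python3 - <<'E'
from h import *
where(); s=r.state(); print("nose z",s["tool_pos"][2]-.0963)
if s["tool_pos"][2]>.29 and s["grip_force"]>20: print(r.hand_in())
E
```

```text
t 19.35 tcp [0.4995 0.1429 0.3027] yaw y 72.02 F [ 0.52  0.07 -1.57] w 0.0317 g 25.0 q [-0.6   0.16  0.29  1.83 -0.05  1.16  0.96]
nose z 0.20640055522326833
the job is handed in; nothing more can be done
None
```

I handed the job in at 19.35 s: I pushed the red peg so the table coasted at about 0.92 rad/s (one turn in about 6.8 s), kept the nose over the yellow cap for about 7 s (within about 13 mm by the camera), then finished holding the reader upright, nose about 20.6 cm above the bench.

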